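Clip the lid onto the specimen box

TASK

Pick the lid up by its grip bar and set it squarely home on the specimen box. Then fold its four clip flaps down one by one until each has snapped under the box's rim and stays fully home, pushing firmly but never hard enough to break a flap (20 N). Leave the box closed and let go, and leave the things round it undisturbed.

Things in the scene. Friction and masses are not known exactly. Their poses are not given: they have to be found in the camera images.
- box: White open specimen box with petri dishes inside, fixed to the bench. Origin: centre of its underside, z up. Wall outside 84 (x) x 108 (y) mm, 62 high, walls 4, inner mouth 76 x 100. Round the mouth a collar, 104 x 128 overall, from 44 mm height up to the rim; the clip feet hook under the rounded ridge on its lower outer edge.
- box_rim (a point): Centre of the box's mouth at rim height, 62 mm above the box's origin; axes as the box. The lid is home with its origin (plug underside) 14 mm below this point and its x along the box's x, either way round.
- lid: Loose white lid, 0.35 to 0.7 kg with its clips, lying right way up on the bench. Origin: centre of its plug's underside, z up. Plug 74.4 (x) x 98.4 (y) mm, 14 deep, its lowest 8 mm tapering in by 3 mm a side. It has 0.8 mm play a side in the mouth: a pushed clip shifts the lid, and where it stops is only felt. Plate above: 104 x 128 mm, z 14 to 20.
- lid_grip (a point): Top centre of the grey grip bar in the middle of the lid, 40 mm above the lid's origin. The bar is 16 mm (lid x) by 60 mm (lid y) and stands 20 mm tall on the plate. Four grey clips are hinged on the plate's edges, one a side, and stand out at the start.
- clip_a (a joint): Hinge angle of the clip on the lid's +x side: 0 = folded down home, foot hooked under the ridge; 1.57 = level outward; at most 2.3. From about 0.3 rad down the foot meets the ridge and must stretch over it (7 to 11 N of inward push 22 mm below the hinge), then snaps to 0 and holds; let go earlier, a light hinge spring (under 0.06 N m) folds it out again.
- flap_a: Grey flap of the clip on the lid's +x side, 56 mm wide. Origin: middle of its hinge line, (55, 0, 17) mm in the lid's frame. Own x: outward normal of the panel when down; -z: from hinge along the panel; y: along the hinge. Flat panel, x -1.5 to 3 mm, ends 29 mm from the hinge in a foot reaching 11 mm inward. Breaks above 20 N.
- clip_b (a joint): Hinge angle of the clip on the lid's +y side: 0 = folded down home, foot hooked under the ridge; 1.57 = level outward; at most 2.3. From about 0.3 rad down the foot meets the ridge and must stretch over it (7 to 11 N of inward push 22 mm below the hinge), then snaps to 0 and holds; let go earlier, a light hinge spring (under 0.06 N m) folds it out again.
- flap_b: Grey flap of the clip on the lid's +y side, 40 mm wide. Origin: middle of its hinge line, (0, 67, 17) mm in the lid's frame. Own x: outward normal of the panel when down; -z: from hinge along the panel; y: along the hinge. Flat panel, x -1.5 to 3 mm, ends 29 mm from the hinge in a foot reaching 11 mm inward. Breaks above 20 N.
- clip_c (a joint): Hinge angle of the clip on the lid's -x side: 0 = folded down home, foot hooked under the ridge; 1.57 = level outward; at most 2.3. From about 0.3 rad down the foot meets the ridge and must stretch over it (7 to 11 N of inward push 22 mm below the hinge), then snaps to 0 and holds; let go earlier, a light hinge spring (under 0.06 N m) folds it out again.
- flap_c: Grey flap of the clip on the lid's -x side, 56 mm wide. Origin: middle of its hinge line, (-55, 0, 17) mm in the lid's frame. Own x: outward normal of the panel when down; -z: from hinge along the panel; y: along the hinge. Flat panel, x -1.5 to 3 mm, ends 29 mm from the hinge in a foot reaching 11 mm inward. Breaks above 20 N.
- clip_d (a joint): Hinge angle of the clip on the lid's -y side: 0 = folded down home, foot hooked under the ridge; 1.57 = level outward; at most 2.3. From about 0.3 rad down the foot meets the ridge and must stretch over it (7 to 11 N of inward push 22 mm below the hinge), then snaps to 0 and holds; let go earlier, a light hinge spring (under 0.06 N m) folds it out again.
- flap_d: Grey flap of the clip on the lid's -y side, 40 mm wide. Origin: middle of its hinge line, (0, -67, 17) mm in the lid's frame. Own x: outward normal of the panel when down; -z: from hinge along the panel; y: along the hinge. Flat panel, x -1.5 to 3 mm, ends 29 mm from the hinge in a foot reaching 11 mm inward. Breaks above 20 N.
- vial_0: Bystander: small capped vial, 23 mm wide, 53 mm tall; origin centre of its base. Not to be disturbed.
- vial_1: Bystander: small capped vial, 23 mm wide, 53 mm tall; origin centre of its base. Not to be disturbed.
- timer: Bystander: flat white lab timer, 70 x 62 x 18 mm; origin centre of its underside. Not to be disturbed.
- marker: Bystander: capped black-and-white marker pen lying flat, 17 x 135 x 16 mm; origin centre of its underside. Not to be disturbed.

How it is judged:
By the outcome, as a careful person would: the job done as asked, in the order asked, and still so for the second after the job is handed in, with the robot touching nothing.
It also fails if it takes over 72 s, if anything falls off the work surface, if the arm or the gripper's body presses on something with over 40 N, if the wrist force passes 120 N, or if a joint passes its speed limit or range.

ROBOT

A 6-joint arm with a two-finger parallel gripper is mounted at the origin on a cart in front of the work surface, level with it; the furniture and walls round the work are solid. World frame = base frame: x ahead of the robot, y to its left, z up, the work surface at z = 0. Lengths are in m, angles in rad, forces in N, time in s.
With the tool pointing down it reaches from about 0.225 to 0.875 m from the base axis. Payload 3.4 kg.
Tool frame: the origin (TCP) lies at the very end of the fingers, on their centre line; the grasp point (between the pads) lies 19 mm behind it; z points along the fingers, y is the line along which they close (so a half turn about z gives the same grasp; the last joint's range is limited). The gripper opens to 85 mm and grips with 20 to 120 N. Pads are 22 mm wide; open, the fingers measure 114 mm over their backs; the gripper's body (76 mm by 85 mm) begins 54 mm behind the grasp point. The pads swing forward as they close: fully open they stand 13 mm farther back than shut.
Start: joints at [1.168, 0.276, 1.505, -0, 1.361, -0.121], TCP at [0.16, 0.552, 0.231] pointing down, gripper open.
Joint ranges: [-2.89, 2.89], [-0.75, 2.08], [0.22, 2.7], [-1.18, 4.32], [0.11, 2.71], [-2.7, 2.7]. Speed limits (rad/s): [2.57, 2.57, 3.14, 3.14, 3.14, 3.14].

INTERFACE

Orientations are given as a unit quaternion [w, x, y, z].
In Python, from rig import readout, vision, manip gives the robot as it stands.
- The arm moves only by the shell command python3 -m handwheel 'ROWS' [FORCE]. ROWS is JSON, a list of rows, each a list of 3 entries, a list of its own where there are three numbers: the shift along the tool's x, y, z in mm, then the turn, a rotation vector about the tool's x, y, z in units of 6 degrees (1.0 is 6 degrees), then the closure, from -1 (fully open) to 1 (shut), so that 0 is half open. A call has 1 to 20 rows; each row shifts and turns the commanded pose from where the row before left it, along the tool's axes as they then stand; what a row does not reach is not made up. A row lasts 1/8 s, in which the tool goes at most 62.5 mm and 10.7 degrees, less where a joint would pass 70% of its speed; a pose out of reach is approached as far as the arm can. A call is refused whole if a number of a shift passes 62.5 or a number of a turn 1, either way. A call with a gripper value outside its range is refused whole. The fingers move at their own pace and stop on an object; FORCE is the grip in N (left out, the last holds). Time passes only in rows, so rows that do not move let the fingers close. It gives the time, the measured TCP pose, the force, the opening and the grip force at its end, in the units of the state.
- readout.get_state(): the state, without advancing time (a new reading comes with each control period).
- vision.get_image(name): name is "scene" or "top" or "wrist"; returns the picture (420x560x3 uint8, blue, green, red); there is no depth.
- vision.camera_params(name): a dict with "intrinsics" (3x3 intrinsics, pixels), "dist" ([k1, k2, p1, p2, k3] as OpenCV has them; the pictures are not rectified), "rvec" (rotation vector, rad) and "tvec" (3), from world to camera coordinates, as OpenCV has them; the wrist camera has in their place "hand_eye" (4x4, takes a point from camera to tool coordinates, whose origin is the TCP and whose axes are the flange's). Camera axes: x right, y down, z forward; pixel columns grow to the right and rows downward; lengths in m; the calibration is good to about 2 mm. A picture is of the moment at which its call begins: read the wrist's pose just before it. camera_params takes no time and is no camera call.
- manip.sign_off(): hands the job in; it is judged then, once.
The state is a dict: "clock": time; "qpos": joint angles; "qd": joint speeds; "effort": joint torques, N m; "position": TCP position; "ee_rot": TCP orientation; "contact_force": force on the tool from outside, world axes, zero at the start; "moment": the same for the moment, N m; "width": finger opening in m; "gripper_force": force on a finger pad.
Only numpy, scipy, OpenCV 4.12 (cv2) and the standard library are available. Lean on these libraries where they do the work, as an engineer would, in place of code of your own. Each camera call takes 0.05 s, during which the arm holds its last target. There are 200 camera calls.

## Working session

There is one attempt and no reset: what is moved stays moved. The work goes in short steps, Python scripts to look and compute and a shell command to move; the robot and the scene stay as the last step left them, time stands still between calls to the robot, and variables do not carry over. Pictures are saved under pics/ and viewed, at most 10 in all, crops included, and the job is handed in when it is done.

```bash
mkdir -p pics; ls
python3 - <<'E'
from rig import readout, vision
import cv2,numpy as np
print(readout.get_state())
a=vision.get_image("scene");b=vision.get_image("top")
cv2.imwrite("pics/scene0.png",a);cv2.imwrite("pics/top0.png",b)
for n in("scene","top","wrist"):print(n,vision.camera_params(n))
E
```

```text
pics
{'clock': 0.0, 'qpos': array([ 1.16800729e+00,  2.76591072e-01,  1.50617582e+00,  3.00524870e-06,
        1.36070414e+00, -1.21001774e-01]), 'qd': array([ 0.00028502,  0.00096242,  0.00072586, -0.00051687, -0.00039093,
        0.0003679 ]), 'effort': array([ 9.36043361e-04, -4.16760170e+01, -2.45808291e+01,  8.20377409e-05,
        1.07548750e-02, -3.30263083e-05]), 'position': array([0.15967899, 0.55180881, 0.23042495]), 'ee_rot': array([-2.44586080e-04,  1.40428195e-01,  9.90090420e-01, -9.06782360e-04]), 'contact_force': array([ 0.40439564,  0.13102325, -0.28301484]), 'moment': array([ 0.04318286, -0.02046446,  0.02046915]), 'gripper_force': 0.0, 'width': 0.0852683865321575}
scene {'intrinsics': array([[440.08886159,   0.        , 274.15341711],
       [  0.        , 440.08886159, 204.60215041],
       [  0.        ,   0.        ,   1.        ]]), 'dist': array([0.00834461, 0.        , 0.        , 0.        , 0.        ]), 'rvec': array([ 2.09252754, -0.44786864,  0.28011586]), 'tvec': array([-0.63408003,  0.09552317,  1.02270643])}
top {'intrinsics': array([[418.45811103,   
[... 236 characters left out ...]
961, -2.16080253,  0.18009085]), 'tvec': array([-0.17622717,  0.61620212,  1.02968363])}
wrist {'intrinsics': array([[338.68344507,   0.        , 281.30909856],
       [  0.        , 338.68344507, 214.78586644],
       [  0.        ,   0.        ,   1.        ]]), 'dist': array([-0.01069447,  0.        ,  0.        ,  0.        ,  0.        ]), 'hand_eye': array([[ 4.05773482e-04, -9.49011516e-01, -3.15241141e-01,
         8.00044665e-02],
       [ 9.99999860e-01,  2.77677430e-04,  4.51255651e-04,
         3.90580500e-04],
       [-3.40711460e-04, -3.15241280e-01,  9.49011496e-01,
        -1.42801929e-01],
       [ 0.00000000e+00,  0.00000000e+00,  0.00000000e+00,
         1.00000000e+00]])}
```

View pics/scene0.png

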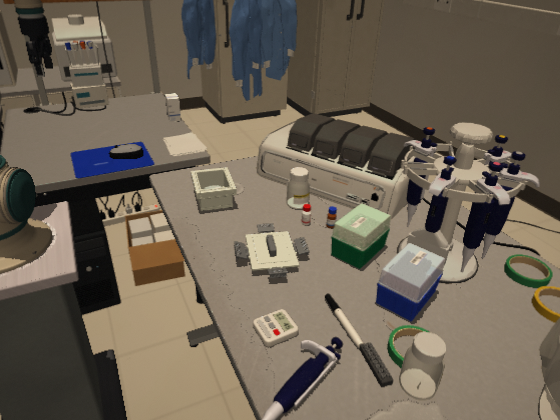

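View pics/top0.png

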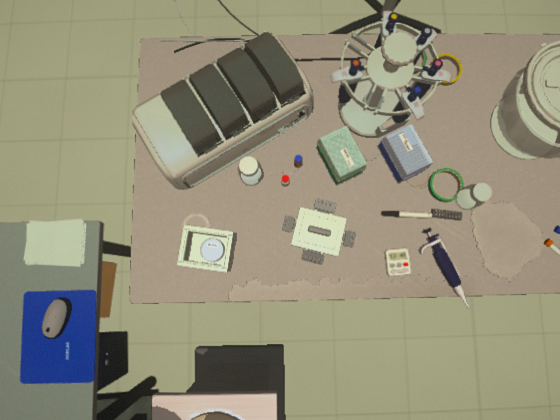

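The scene shows the box around (215,190), the lid at (272,250), with the timer and marker nearer the camera. In the top view the box is at (206,248), the lid at (320,231), the vials at (285,180) and (298,160), the timer at (399,262) and the marker at (421,214). I'll enlarge the box and lid.

```bash
cat > h.py <<'E'
import numpy as np,cv2
from rig import readout,vision
from scipy.spatial.transform import Rotation as R
def ray(name,px,st=None):
    p=vision.camera_params(name)
    u=cv2.undistortPoints(np.array([[px]],float),p["intrinsics"],p["dist"])[0,0]
    d=np.array([u[0],u[1],1])
    if name=="wrist":
        w,x,y,z=st["ee_rot"];Rt=R.from_quat([x,y,z,w]).as_matrix();H=p["hand_eye"]
        return Rt@H[:3,3]+st["position"],Rt@H[:3,:3]@d
    M=cv2.Rodrigues(p["rvec"])[0]
    return -M.T@p["tvec"],M.T@d
def at(name,px,z,st=None):
    o,d=ray(name,px,st);return o+d*(z-o[2])/d[2]
E
python3 - <<'E'
import cv2
from h import *
b=cv2.imread("pics/top0.png")
cv2.imwrite("pics/crop.png",cv2.resize(b[185:285,165:365],None,fx=4,fy=4,interpolation=cv2.INTER_CUBIC))
for n,p,z in [("box",(206,248),.062),("bar",(319,231),.04),("v0",(285,180),.05),("v1",(298,160),.05),("timer",(399,262),.018)]: print(n,at("top",p,z).round(3))
E
```

```text
box [0.515 0.011 0.062]
bar [ 0.555 -0.277  0.04 ]
v0 [ 0.69  -0.191  0.05 ]
v1 [ 0.743 -0.227  0.05 ]
timer [ 0.472 -0.486  0.018]
```

View pics/crop.png

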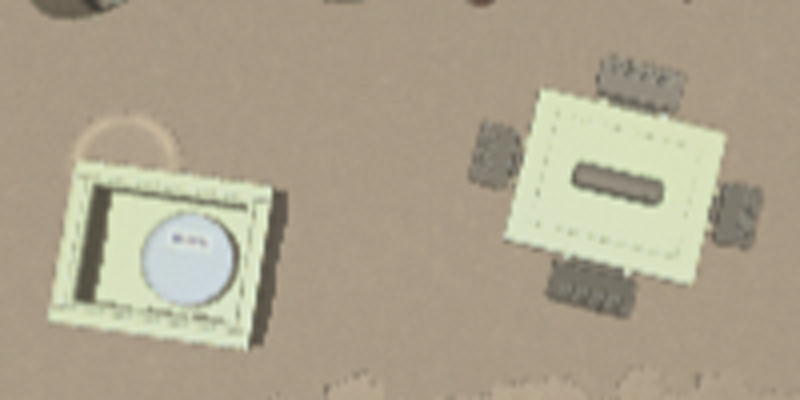

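The crop shows the box rim corners (77,161), (272,187), (248,348), (50,320), and the lid plate corners (541,88), (726,133), (693,285), (504,240). The bar centre is at (618,184).

```bash
cat >> h.py <<'E'
def rect(P):
    "corners TL TR BR BL in image with world x up,y left -> centre,yaw (of x axis), sizes"
    P=np.array(P);c=P.mean(0)
    ex=(P[0]+P[1]-P[2]-P[3])/2;ey=(P[0]+P[3]-P[1]-P[2])/2
    return c,np.degrees([np.arctan2(ex[1],ex[0]),np.arctan2(-ey[0],ey[1])]).round(2),np.linalg.norm(ex[:2]).round(4),np.linalg.norm(ey[:2]).round(4)
def tool(st):
    w,x,y,z=st["ee_rot"];return R.from_quat([x,y,z,w]).as_matrix()
E
python3 - <<'E'
from h import *
f=lambda p:((p[0]+.5)/4-.5+165,(p[1]+.5)/4-.5+185)
print(rect([at("top",f(p),.062) for p in [(77,161),(272,187),(248,348),(50,320)]]))
print(rect([at("top",f(p),.020) for p in [(541,88),(726,133),(693,285),(504,240)]]))
print("bar",at("top",f((618,184)),.04))
print(tool(readout.get_state()).round(3))
E
```

```text
(array([0.51543533, 0.01364232, 0.062     ]), array([-8.61, -8.8 ]), np.float64(0.1015), np.float64(0.1256))
(array([ 0.55714778, -0.27747777,  0.02      ]), array([-14.76, -14.76]), np.float64(0.1035), np.float64(0.1265))
bar [ 0.5562207  -0.27701683  0.04      ]
[[-0.961  0.278 -0.001]
 [ 0.278  0.961 -0.002]
 [ 0.    -0.002 -1.   ]]
```

```bash
cat >> h.py <<'E'
def plan(target,yaw_y,n,pos=None,Y=None):
    "rows from the current pose to target; yaw_y: angle (deg) of tool y in world, tool down"
    st=readout.get_state();T=tool(st)
    pos=st["position"] if pos is None else np.array(pos)
    y0=np.degrees(np.arctan2(T[1,1],T[0,1])) if Y is None else Y
    dy=(yaw_y-y0+180)%360-180; D=(np.array(target)-pos)/n
    for i in range(n):
        a=np.radians(y0+dy*i/n); y=np.array([np.cos(a),np.sin(a),0]);z=np.array([0,0,-1.]);x=np.cross(y,z)
        print([round(float(D@v)*1000,1) for v in(x,y,z)],[0,0,round(-dy/n/6,3)])
E
python3 - <<'E'
from h import *
plan([.5565,-.277,.17],-14.8,16)
E
```

```text
[-38.2, -42.9, 3.8] [0, 0, np.float64(0.923)]
[-42.2, -39.0, 3.8] [0, 0, np.float64(0.923)]
[-45.8, -34.7, 3.8] [0, 0, np.float64(0.923)]
[-48.9, -30.1, 3.8] [0, 0, np.float64(0.923)]
[-51.6, -25.3, 3.8] [0, 0, np.float64(0.923)]
[-53.8, -20.2, 3.8] [0, 0, np.float64(0.923)]
[-55.5, -14.9, 3.8] [0, 0, np.float64(0.923)]
[-56.6, -9.5, 3.8] [0, 0, np.float64(0.923)]
[-57.3, -4.0, 3.8] [0, 0, np.float64(0.923)]
[-57.4, 1.6, 3.8] [0, 0, np.float64(0.923)]
[-57.0, 7.1, 3.8] [0, 0, np.float64(0.923)]
[-56.0, 12.6, 3.8] [0, 0, np.float64(0.923)]
[-54.6, 18.0, 3.8] [0, 0, np.float64(0.923)]
[-52.6, 23.1, 3.8] [0, 0, np.float64(0.923)]
[-50.1, 28.1, 3.8] [0, 0, np.float64(0.923)]
[-47.1, 32.8, 3.8] [0, 0, np.float64(0.923)]
```

```bash
python3 -m handwheel '[[[-38,-43,4],[0,0,0.92],0],[[-42,-39,4],[0,0,0.92],0],[[-46,-35,4],[0,0,0.92],0],[[-49,-30,4],[0,0,0.92],0],[[-52,-25,4],[0,0,0.92],0],[[-54,-20,4],[0,0,0.92],0],[[-55.5,-15,4],[0,0,0.92],0],[[-56.5,-9.5,4],[0,0,0.92],0],[[-57,-4,4],[0,0,0.92],0],[[-57,1.5,4],[0,0,0.92],0],[[-57,7,4],[0,0,0.92],0],[[-56,12.5,4],[0,0,0.92],0],[[-54.5,18,4],[0,0,0.92],0],[[-52.5,23,4],[0,0,0.92],0],[[-50,28,4],[0,0,0.92],0],[[-47,33,4],[0,0,0.92],0],[[0,0,0],[0,0,0],0],[[0,0,0],[0,0,0],0]]' 40
python3 - <<'E'
from h import *
st=readout.get_state();im=vision.get_image("wrist")
np.save("st1.npy",np.r_[st["position"],st["ee_rot"]])
cv2.imwrite("pics/w1.png",im)
T=tool(st);print(np.degrees(np.arctan2(T[1,1],T[0,1])),T[:,2])
E
```

```text
clock: 2.35
position: [0.558, -0.2744, 0.1664]
ee_rot: [-0.001, 0.791, 0.612, -0.0]
contact_force: [-0.1, -0.4, -0.8]
width: 0.0425
gripper_force: 0.0
-14.477313813806775 [-0.00197644  0.00193598 -0.99999617]
```

View pics/w1.png

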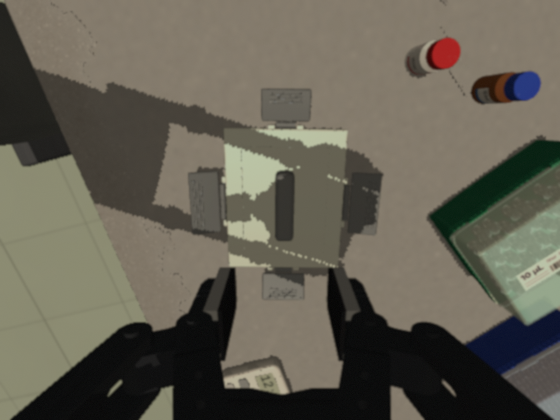

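The wrist view shows the plate corners at (224,130), (347,130), (342,267) and (230,267). The bar top is centred at about (285,206), and all four clips stand roughly level.

Run:
```python
from h import *
s=np.load("st1.npy");st=dict(position=s[:3],ee_rot=s[3:])
print(rect([at("wrist",p,.020,st) for p in [(347,130),(342,267),(230,267),(224,130)]]))
b=[at("wrist",p,.040,st) for p in [(285,171),(285,240)]];print(b,(b[0]+b[1])/2)
plan([.5565,-.277,.025],-14.8,4)
```

```text
(array([ 0.56161856, -0.27881461,  0.02      ]), array([-14.4 , -14.02]), np.float64(0.1043), np.float64(0.1264))
[array([ 0.5688688 , -0.24700721,  0.04      ]), array([ 0.55412891, -0.30501063,  0.04      ])] [ 0.56149886 -0.27600892  0.04      ]
[-0.8, -0.1, 35.5] [0, 0, np.float64(0.015)]
[-0.8, -0.1, 35.5] [0, 0, np.float64(0.015)]
[-0.8, -0.1, 35.5] [0, 0, np.float64(0.015)]
[-0.8, -0.1, 35.5] [0, 0, np.float64(0.015)]
```

```bash
python3 -m handwheel '[[[-2.5,1.5,50],[0,0,0],0],[[0,0,50],[0,0,0],0],[[0,0,25],[0,0,0],0],[[0,0,16],[0,0,0],0],[[0,0,0],[0,0,0],1],[[0,0,0],[0,0,0],1],[[0,0,0],[0,0,0],1],[[0,0,0],[0,0,0],1],[[0,0,0],[0,0,0],1],[[0,0,0],[0,0,0],1]]' 70
```

```text
clock: 3.65
position: [0.5602, -0.2779, 0.0273]
ee_rot: [0.001, 0.791, 0.612, 0.001]
contact_force: [-0.6, 2.2, 5.9]
width: 0.0138
gripper_force: 71.4
```

```bash
python3 -m handwheel '[[[0,0,-20],[0,0,0],1],[[0,0,-45],[0,0,0],1],[[0,0,-55],[0,0,0],1],[[0,0,0],[0,0,0],1],[[0,0,0],[0,0,0],1]]' 70
python3 - <<'E'
from h import *
T=tool(readout.get_state());print(np.degrees(np.arctan2(T[1,1],T[0,1])),T[:,2])
plan([.5195,.013,.135],-8.7,7)
E
```

```text
clock: 4.28
position: [0.5583, -0.2773, 0.1448]
ee_rot: [-0.001, 0.791, 0.612, -0.001]
contact_force: [0.1, -0.1, -3.8]
width: 0.0138
gripper_force: 70.1
-14.471902520718496 [-0.0026474   0.00141971 -0.99999549]
[38.8, -15.7, 1.4] [0, 0, np.float64(-0.137)]
[39.0, -15.2, 1.4] [0, 0, np.float64(-0.137)]
[39.2, -14.6, 1.4] [0, 0, np.float64(-0.137)]
[39.4, -14.0, 1.4] [0, 0, np.float64(-0.137)]
[39.6, -13.5, 1.4] [0, 0, np.float64(-0.137)]
[39.8, -12.9, 1.4] [0, 0, np.float64(-0.137)]
[40.0, -12.3, 1.4] [0, 0, np.float64(-0.137)]
```

```bash
python3 -m handwheel '[[[39,-15.5,1],[0,0,-0.14],1],[[39,-15,1],[0,0,-0.14],1],[[39,-14.5,1],[0,0,-0.14],1],[[39.5,-14,1],[0,0,-0.14],1],[[39.5,-13.5,1],[0,0,-0.14],1],[[40,-13,1],[0,0,-0.14],1],[[40,-12.5,1],[0,0,-0.14],1],[[0,0,0],[0,0,0],1],[[0,0,0],[0,0,0],1]]' 70
python3 - <<'E'
from h import *
st=readout.get_state();T=tool(st);print(st["position"],np.degrees(np.arctan2(T[1,1],T[0,1])),T[:,2])
b=vision.get_image("top");cv2.imwrite("pics/top1.png",b)
s=vision.get_image("scene");cv2.imwrite("pics/scene1.png",s)
a=cv2.resize(b[200:295,150:270],None,fx=5,fy=5,interpolation=cv2.INTER_CUBIC)
cv2.imwrite("pics/c1.png",a)
cv2.imwrite("pics/c2.png",cv2.resize(s[110:250,150:290],None,fx=4,fy=4,interpolation=cv2.INTER_CUBIC))
E
```

```text
clock: 5.4
position: [0.5197, 0.0125, 0.1376]
ee_rot: [-0.001, 0.758, 0.652, -0.001]
contact_force: [-0.1, -0.7, -4.5]
width: 0.014
gripper_force: 70.1
[0.5197377  0.01246947 0.13759355] -8.544312340809512 [-3.29901150e-03 -4.06952077e-04 -9.99994475e-01]
```

View pics/c2.png

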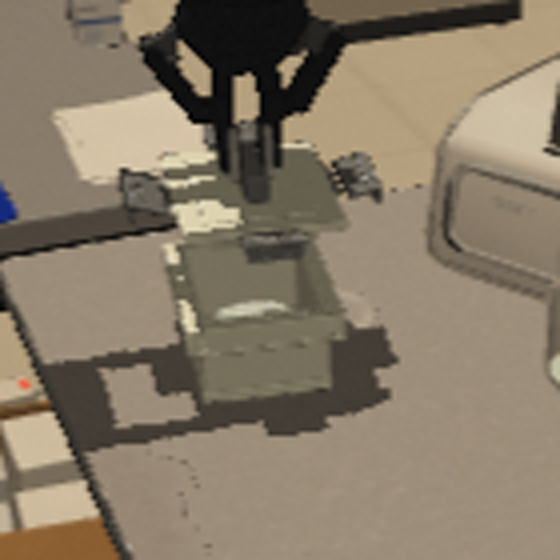

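The lid hangs level over the box in the scene crop, with the plate's near edge at about (170–350, 230) and the box rim's near edge at about (185–345, 330). I'll overlay the projected models to check the alignment.

Run:
```python
from h import *
def proj(n,P):
    p=vision.camera_params(n);return cv2.projectPoints(np.array(P,float),p["rvec"],p["tvec"],p["intrinsics"],p["dist"])[0][:,0]
def r(c,yaw,z,sx=.104,sy=.128):
    a=np.radians(yaw);return [[c[0]+u*np.cos(a)-v*np.sin(a),c[1]+u*np.sin(a)+v*np.cos(a),z] for u,v in [(sx/2,sy/2),(sx/2,-sy/2),(-sx/2,-sy/2),(-sx/2,sy/2)]]
lid=r((.5197,.0125),-8.55,.1376-.0265+.020); box=r((.5195,.013),-8.7,.062)
out=[]
for n,f,x0,y0,k,h,w in [("top","pics/top1.png",160,200,4,100,100),("scene","pics/scene1.png",180,140,4,100,65*1)]:
    im=cv2.resize(cv2.imread(f)[y0:y0+h,x0:x0+w],None,fx=k*1.2,fy=k*1.2,interpolation=cv2.INTER_CUBIC);k*=1.2
    for P,c in((lid,(0,0,255)),(box,(255,0,0))):
        q=((proj(n,P)-[x0,y0]+.5)*k);cv2.polylines(im,[q.round().astype(int).reshape(-1,1,2)],True,c,1)
    out.append(im)
o=np.hstack(out);print(o.shape);cv2.imwrite("pics/ov.png",o)
```

```text
(480, 792, 3)
```

View pics/ov.png

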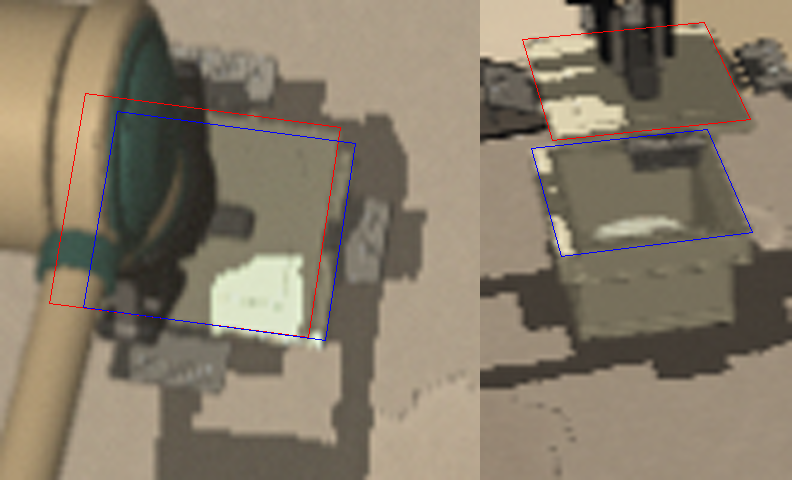

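The overlay matches to about 2 mm in both views: the lid and the box rim lie consistently with the models. That is within the taper's capture range, so I'm descending and feeling for contact.

```bash
python3 -m handwheel '[[[0,0,25],[0,0,0],1],[[0,0,20],[0,0,0],1],[[0,0,5],[0,0,0],1],[[0,0,0],[0,0,0],1],[[0,0,0],[0,0,0],1]]' 70;python3 -m handwheel '[[[0,0,2],[0,0,0],1],[[0,0,2],[0,0,0],1],[[0,0,0],[0,0,0],1]]' 70
```

```text
clock: 6.12
position: [0.5216, 0.0123, 0.0901]
ee_rot: [0.001, 0.758, 0.652, 0.001]
contact_force: [-0.0, 0.5, -4.5]
width: 0.0141
gripper_force: 70.1
clock: 6.5
position: [0.5214, 0.0125, 0.0886]
ee_rot: [0.001, 0.758, 0.652, 0.001]
contact_force: [-6.2, 0.1, 14.8]
width: 0.014
gripper_force: 72.4
```

```bash
python3 -m handwheel '[[[0,-2,-2],[0,0,0],1],[[0,0,0],[0,0,0],1]]' 70;python3 -m handwheel '[[[0,0,2],[0,0,0],1],[[0,0,2],[0,0,0],1],[[0,0,0],[0,0,0],1]]' 70
```

```text
clock: 6.75
position: [0.5187, 0.0131, 0.0876]
ee_rot: [0.0, 0.758, 0.652, 0.0]
contact_force: [0.6, 0.4, -4.1]
width: 0.0139
gripper_force: 70.1
clock: 7.12
position: [0.5184, 0.013, 0.0827]
ee_rot: [-0.001, 0.758, 0.652, -0.0]
contact_force: [-0.2, 0.6, -4.3]
width: 0.0139
gripper_force: 70.1
```

```bash
python3 -m handwheel '[[[0,0,2],[0,0,0],1],[[0,0,2],[0,0,0],1],[[0,0,0],[0,0,0],1]]' 70;python3 -m handwheel '[[[0,0,2],[0,0,0],1],[[0,0,0],[0,0,0],1]]' 70
```

```text
clock: 7.5
position: [0.5182, 0.0133, 0.0789]
ee_rot: [-0.001, 0.758, 0.652, -0.0]
contact_force: [-2.6, 2.6, -4.3]
width: 0.0137
gripper_force: 70.1
clock: 7.75
position: [0.5182, 0.0133, 0.0769]
ee_rot: [-0.001, 0.758, 0.652, -0.0]
contact_force: [-2.2, 4.0, -4.3]
width: 0.014
gripper_force: 70.1
```

Small side forces; I'll ease toward them and continue down.

```bash
python3 -m handwheel '[[[0.3,-0.3,1],[0,0,0],1],[[0,0,1],[0,0,0],1],[[0,0,0],[0,0,0],1]]' 70;python3 -m handwheel '[[[0,0,1],[0,0,0],1],[[0,0,0],[0,0,0],1]]' 70
```

```text
clock: 8.12
position: [0.5182, 0.0134, 0.0754]
ee_rot: [-0.0, 0.758, 0.652, -0.0]
contact_force: [-3.8, 3.2, 0.2]
width: 0.0139
gripper_force: 70.5
clock: 8.38
position: [0.5182, 0.0134, 0.0753]
ee_rot: [-0.0, 0.758, 0.652, -0.0]
contact_force: [-6.2, 2.8, 6.1]
width: 0.0136
gripper_force: 71.5
```

```bash
python3 -m handwheel '[[[0,0,0],[0,0,0],0],[[0,0,0],[0,0,0],0],[[0,0,0],[0,0,0],0],[[0,0,-30],[0,0,0],0],[[0,0,-50],[0,0,0],0],[[0,0,-30],[0,0,0],0],[[0,0,0],[0,0,0],0]]' 70
python3 - <<'E'
from h import *
st=readout.get_state();im=vision.get_image("wrist");T=tool(st)
print(st["position"],np.degrees(np.arctan2(T[1,1],T[0,1])),T[:,2],st["qpos"])
np.save("st2.npy",np.r_[st["position"],st["ee_rot"]])
cv2.imwrite("pics/w2.png",im)
E
```

```text
clock: 9.25
position: [0.5209, 0.0128, 0.187]
ee_rot: [0.003, 0.758, 0.652, 0.002]
contact_force: [1.7, -0.3, 0.2]
width: 0.043
gripper_force: 0.0
[0.52087004 0.01283999 0.1870256 ] -8.583157587253943 [ 0.00702884 -0.00100756 -0.99997479] [-1.08780778e-01  2.21198167e-01  1.69562419e+00 -2.54197118e-04
  1.21767357e+00  4.11104575e-02]
```

View pics/w2.png

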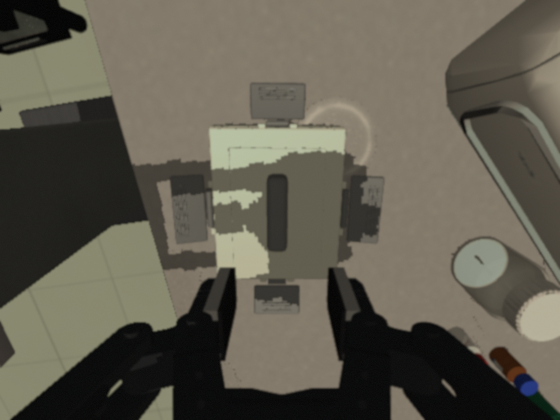

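The lid is on the box with its plate corners at (209,128), (345,127), (338,279) and (217,279), the bar at (277,212), and all the clips out level.

Run:
```python
from h import *
s=np.load("st2.npy");st=dict(position=s[:3],ee_rot=s[3:])
print(rect([at("wrist",p,.068,st) for p in [(345,127),(338,279),(217,279),(209,128)]]))
a=np.radians(-8.6);ex=np.array([np.cos(a),np.sin(a),0]);ey=np.array([-np.sin(a),np.cos(a),0])
c=np.array([.5182,.0134,0])
T=tool(st)
for lab,t in [("b above",c+ey*.098+[0,0,.10])]:
    print(lab,t,((t-st["position"])@T*1000).round(1))
```

```text
(array([0.51954082, 0.01254068, 0.068     ]), array([-8.48, -8.58]), np.float64(0.1037), np.float64(0.128))
b above [0.53285446 0.11029813 0.1       ] [98.2 -3.3 87. ]
```

```bash
python3 -m handwheel '[[[50,-3,0],[0,0,0],1],[[48,0,0],[0,0,0],1],[[0,0,40],[0,0,0],1],[[0,0,45],[0,0,0],1],[[0,0,0],[0,0,0],1],[[0,0,0],[0,0,0],1]]' 20; python3 -m handwheel '[[[0,0,12],[0,0,0],1],[[0,0,12],[0,0,0],1],[[0,0,12],[0,0,0],1],[[-2,0,10],[0,0,0],1],[[0,0,0],[0,0,0],1]]'
```

```text
clock: 10.05
position: [0.5308, 0.1105, 0.0996]
ee_rot: [0.0, 0.758, 0.652, 0.0]
contact_force: [0.1, 0.6, 1.0]
width: -0.0001
gripper_force: 0.0
clock: 10.68
position: [0.5291, 0.1084, 0.0523]
ee_rot: [-0.001, 0.758, 0.652, -0.001]
contact_force: [-0.3, 0.0, 0.4]
width: -0.0001
gripper_force: 0.1
```

```bash
python3 -m handwheel '[[[-4,0,9],[0,0,0],1],[[-4,0,11],[0,0,0],1],[[0,0,0],[0,0,0],1]]'
python3 - <<'E'
from h import *
im=np.hstack([cv2.resize(vision.get_image("scene")[120:240,170:290],(400,400),interpolation=cv2.INTER_CUBIC),cv2.resize(vision.get_image("wrist")[60:420,130:430],(400,400))]);cv2.imwrite("pics/fb.png",im)
E
```

```text
clock: 11.05
position: [0.5282, 0.1007, 0.0322]
ee_rot: [-0.001, 0.758, 0.652, -0.0]
contact_force: [0.7, 2.4, -1.4]
width: -0.0
gripper_force: 1.1
```

View pics/fb.png

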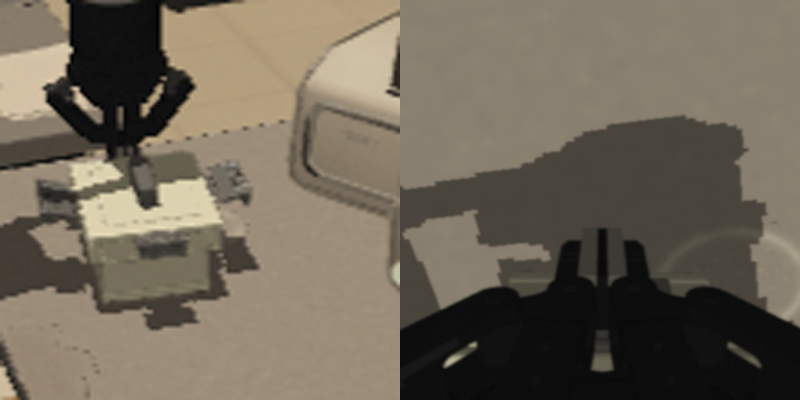

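The scene shows the finger behind the far (+y) flap, with contact already at 2.4 N. Next I push inward.

```bash
python3 -m handwheel '[[[-1.5,0,0],[0,0,0],1],[[-1.5,0,0],[0,0,0],1],[[0,0,0],[0,0,0],1]]'; python3 -m handwheel '[[[-1,0,0],[0,0,0],1],[[-1,0,0],[0,0,0],1],[[0,0,0],[0,0,0],1]]'
```

```text
clock: 11.52
position: [0.528, 0.0986, 0.0331]
ee_rot: [-0.001, 0.758, 0.652, 0.0]
contact_force: [0.5, 4.5, -3.1]
width: 0.0
gripper_force: 2.6
clock: 11.9
position: [0.5278, 0.0959, 0.0333]
ee_rot: [-0.0, 0.758, 0.652, -0.0]
contact_force: [-0.1, 1.6, -2.0]
width: 0.0001
gripper_force: 1.4
```

```bash
python3 -m handwheel '[[[-1,0,0],[0,0,0],1],[[-0.5,0,0],[0,0,0],1],[[0,0,0],[0,0,0],1]]'; python3 -m handwheel '[[[-0.5,0,0],[0,0,0],1],[[-0.5,0,0],[0,0,0],1],[[0,0,0],[0,0,0],1]]'
```

```text
clock: 12.28
position: [0.5279, 0.0938, 0.0335]
ee_rot: [0.0, 0.758, 0.652, -0.0]
contact_force: [-0.2, 1.3, -0.2]
width: 0.0
gripper_force: 0.0
clock: 12.65
position: [0.5278, 0.0933, 0.0334]
ee_rot: [0.0, 0.758, 0.652, 0.0]
contact_force: [-0.1, 0.7, 0.3]
width: -0.0001
gripper_force: 0.3
```

```bash
python3 -m handwheel '[[[-0.5,0,0],[0,0,0],1],[[-0.5,0,0],[0,0,0],1],[[0,0,0],[0,0,0],1]]'; python3 -m handwheel '[[[-0.5,0,0],[0,0,0],1],[[-0.5,0,0],[0,0,0],1],[[0,0,0],[0,0,0],1]]'
```

```text
clock: 13.02
position: [0.5278, 0.0928, 0.0334]
ee_rot: [-0.0, 0.758, 0.652, 0.001]
contact_force: [0.7, 3.6, -0.3]
width: 0.0
gripper_force: 1.9
clock: 13.4
position: [0.5278, 0.0928, 0.0334]
ee_rot: [-0.001, 0.758, 0.652, 0.001]
contact_force: [1.1, 7.1, -0.4]
width: 0.0001
gripper_force: 3.7
```

```bash
python3 -m handwheel '[[[-0.8,0,0],[0,0,0],1],[[-0.7,0,0],[0,0,0],1],[[0,0,0],[0,0,0],1]]'; python3 -m handwheel '[[[20,0,0],[0,0,0],1],[[20,0,-30],[0,0,0],1],[[0,0,0],[0,0,0],1]]'
python3 - <<'E'
from h import *
im=np.hstack([cv2.resize(vision.get_image("scene")[120:240,170:290],(400,400),interpolation=cv2.INTER_CUBIC),cv2.resize(vision.get_image("top")[195:295,150:270],(480,400),interpolation=cv2.INTER_CUBIC)])[:,:800];cv2.imwrite("pics/fb2.png",im)
E
```

```text
clock: 13.78
position: [0.5278, 0.0927, 0.0334]
ee_rot: [-0.001, 0.759, 0.651, 0.002]
contact_force: [1.8, 12.2, 0.1]
width: -0.0
gripper_force: 6.1
clock: 14.15
position: [0.5348, 0.1305, 0.0649]
ee_rot: [0.002, 0.757, 0.653, 0.001]
contact_force: [0.4, -0.3, -0.6]
width: -0.0001
gripper_force: 0.0
```

View pics/fb2.png

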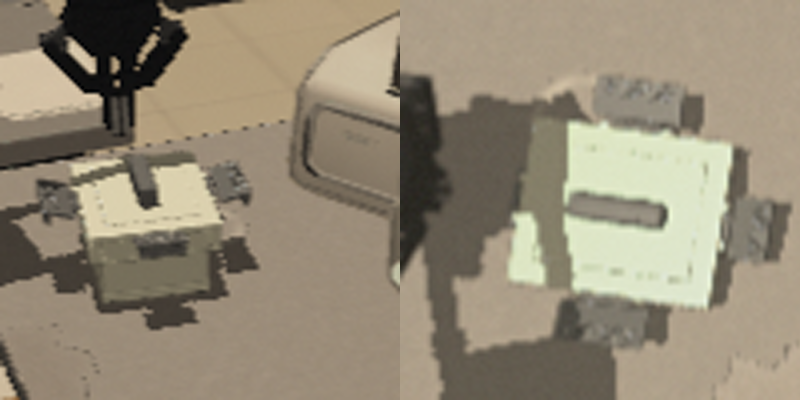

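The +y flap no longer sticks out in the top view, and it stopped firmly at 12 N, so clip b is home. The other three are still out. Next is clip d on the -y side.

```bash
python3 -m handwheel '[[[0,0,-45],[0,0,0],1],[[-54,0,0],[0,0,0],1],[[-54,0,0],[0,0,0],1],[[-54,1,0],[0,0,0],1],[[-54,0,0],[0,0,0],1],[[0,0,0],[0,0,0],1],[[0,0,0],[0,0,0],1]]'
python3 - <<'E'
from h import *
st=readout.get_state();d=st["position"]-[.5182,.0134,0];a=np.radians(-8.6)
print("lid x,y",d[0]*np.cos(a)+d[1]*np.sin(a),-d[0]*np.sin(a)+d[1]*np.cos(a))
E
```

```text
clock: 15.12
position: [0.5007, -0.0845, 0.1074]
ee_rot: [-0.001, 0.759, 0.652, -0.001]
contact_force: [-0.9, 0.5, 0.4]
width: 0.0002
gripper_force: 0.0
lid x,y -0.002644221047818328 -0.09936646759956115
```

```bash
python3 -m handwheel '[[[1,2,16],[0,0,0],1],[[0,0,14],[0,0,0],1],[[0,0,14],[0,0,0],1],[[2,0,10],[0,0,0],1],[[4,0,9],[0,0,0],1],[[4,0,11],[0,0,0],1],[[0,0,0],[0,0,0],1]]'; python3 -m handwheel '[[[1.5,0,0],[0,0,0],1],[[1.5,0,0],[0,0,0],1],[[0,0,0],[0,0,0],1]]'; python3 -m handwheel '[[[1,0,0],[0,0,0],1],[[1,0,0],[0,0,0],1],[[0,0,0],[0,0,0],1]]'
```

```text
clock: 16.0
position: [0.5049, -0.0737, 0.0333]
ee_rot: [-0.0, 0.758, 0.653, -0.001]
contact_force: [-0.5, -2.6, -1.4]
width: 0.0004
gripper_force: 1.3
clock: 16.38
position: [0.5052, -0.0719, 0.034]
ee_rot: [0.0, 0.758, 0.653, -0.001]
contact_force: [-1.0, -6.6, -5.0]
width: 0.0001
gripper_force: 3.0
clock: 16.75
position: [0.5055, -0.0697, 0.0341]
ee_rot: [0.0, 0.758, 0.652, -0.001]
contact_force: [-0.6, -4.9, -3.2]
width: 0.0002
gripper_force: 2.4
```

```bash
python3 -m handwheel '[[[1,0,0],[0,0,0],1],[[0.5,0,0],[0,0,0],1],[[0,0,0],[0,0,0],1]]'; python3 -m handwheel '[[[0.5,0,0],[0,0,0],1],[[0.5,0,0],[0,0,0],1],[[0,0,0],[0,0,0],1]]';  python3 -m handwheel '[[[0.5,0,0],[0,0,0],1],[[0.5,0,0],[0,0,0],1],[[0,0,0],[0,0,0],1]]'
```

```text
clock: 17.12
position: [0.506, -0.0673, 0.0343]
ee_rot: [-0.0, 0.758, 0.652, -0.0]
contact_force: [-1.3, -3.5, -2.1]
width: 0.0003
gripper_force: 1.7
clock: 17.5
position: [0.5061, -0.067, 0.0343]
ee_rot: [0.0, 0.758, 0.653, -0.001]
contact_force: [-1.4, -5.6, -1.4]
width: 0.0003
gripper_force: 3.2
clock: 17.88
position: [0.5061, -0.0668, 0.0343]
ee_rot: [0.001, 0.758, 0.653, -0.001]
contact_force: [-3.8, -8.5, -1.6]
width: -0.0002
gripper_force: 4.5
```

```bash
python3 -m handwheel '[[[0.7,0,0],[0,0,0],1],[[0.5,0,0],[0,0,0],1],[[0,0,0],[0,0,0],1]]'; python3 -m handwheel '[[[0.6,0,0],[0,0,0],1],[[0,0,0],[0,0,0],1]]'
```

```text
clock: 18.25
position: [0.5062, -0.0665, 0.0343]
ee_rot: [0.001, 0.757, 0.653, -0.002]
contact_force: [-3.5, -11.7, -1.4]
width: 0.0001
gripper_force: 6.0
clock: 18.5
position: [0.5063, -0.0663, 0.0344]
ee_rot: [0.001, 0.757, 0.653, -0.002]
contact_force: [-3.6, -14.1, -1.4]
width: -0.0001
gripper_force: 6.7
```

```bash
python3 -m handwheel '[[[-20,0,0],[0,0,0],1],[[-20,0,-30],[0,0,0],1],[[0,0,-45],[0,0,0],1],[[0,0,0],[0,0,0],1]]'
python3 - <<'E'
from h import *
top=vision.get_image("top");sc=vision.get_image("scene");cv2.imwrite("pics/top3.png",top);cv2.imwrite("pics/scene3.png",sc)
a=np.radians(-8.6);c=np.array([.5182,.0134,0]);ex=np.array([np.cos(a),np.sin(a),0]);ey=np.array([-np.sin(a),np.cos(a),0])
p=vision.camera_params("top")
for n,v in(("a",ex*.055),("b",ey*.067),("c",-ex*.055),("d",-ey*.067)):
    u=v/np.linalg.norm(v)
    P=[c+v+u*k+[-.004,.001,.065] for k in(-.02,.006,.012,.018,.024,.03,.04)]
    q=cv2.projectPoints(np.array(P),p["rvec"],p["tvec"],p["intrinsics"],p["dist"])[0][:,0].round().astype(int)
    print(n,[tuple(map(int,top[y,x])) for x,y in q])
plan(c-.086*ex+[0,0,.107],-8.6+(-90),16)
E
```

```text
clock: 19.0
position: [0.5043, -0.1035, 0.1129]
ee_rot: [0.003, 0.758, 0.652, 0.003]
contact_force: [-0.3, -0.6, 0.5]
width: 0.0
gripper_force: 0.0
a [(136, 179, 204), (131, 171, 195), (126, 166, 191), (122, 161, 184), (121, 157, 181), (111, 150, 170), (69, 89, 102)]
b [(74, 85, 64), (137, 158, 172), (138, 158, 173), (137, 159, 173), (138, 158, 174), (139, 160, 176), (134, 157, 171)]
c [(187, 220, 209), (107, 118, 126), (105, 119, 124), (114, 123, 126), (104, 117, 124), (137, 158, 171), (137, 158, 172)]
d [(120, 157, 180), (122, 159, 185), (121, 160, 183), (123, 161, 185), (123, 162, 186), (125, 165, 189), (125, 163, 189)]
[7.3, -5.4, 0.2] [0, 0, np.float64(0.938)]
[6.8, -6.1, 0.2] [0, 0, np.float64(0.938)]
[6.1, -6.7, 0.2] [0, 0, np.float64(0.938)]
[5.4, -7.3, 0.2] [0, 0, np.float64(0.938)]
[4.7, -7.8, 0.2] [0, 0, np.float64(0.938)]
[3.9, -8.2, 0.2] [0, 0, np.float64(0.938)]
[3.1, -8.6, 0.2] [0, 0, np.float64(0.938)]
[2.2, -8.8, 0.2] [0, 0, np.float64(0.938)]
[1.3, -9.0, 0.2] [0, 0, np.float64(0.938)]
[0.5, -9.1, 0.2] [0, 0, np.float64(0.938)]
[-0.4, -9.1, 0.2] [0, 0, np.float64(0.938)]
[-1.3, -9.0, 0.2] [0, 0, np.float64(0.938)]
[-2.2, -8.8, 0.2] [0, 0, np.float64(0.938)]
[-3.1, -8.6, 0.2] [0, 0, np.float64(0.938)]
[-3.9, -8.2, 0.2] [0, 0, np.float64(0.938)]
[-4.7, -7.8, 0.2] [0, 0, np.float64(0.938)]
```

```bash
python3 -m handwheel '[[[7.5,-5.5,0.3],[0,0,0.94],1],[[7,-6,0.3],[0,0,0.94],1],[[6,-6.5,0.3],[0,0,0.94],1],[[5.5,-7.5,0.3],[0,0,0.94],1],[[4.5,-8,0.3],[0,0,0.94],1],[[4,-8,0.3],[0,0,0.94],1],[[3,-8.5,0.3],[0,0,0.94],1],[[2,-9,0.3],[0,0,0.94],1],[[1.5,-9,0.3],[0,0,0.94],1],[[0.5,-9,0.3],[0,0,0.94],1],[[-0.5,-9,0.3],[0,0,0.94],1],[[-1.5,-9,0.3],[0,0,0.94],1],[[-2,-9,0.3],[0,0,0.94],1],[[-3,-8.5,0.3],[0,0,0.94],1],[[-4,-8,0.3],[0,0,0.94],1],[[-4.5,-8,0.3],[0,0,0.94],1],[[0,0,0],[0,0,0],1],[[0,0,0],[0,0,0],1]]'
cat > chk.py <<'E'
from h import *
a=np.radians(-8.6);c=np.array([.5182,.0134,0]);ex=np.array([np.cos(a),np.sin(a),0]);ey=np.array([-np.sin(a),np.cos(a),0])
def chk(cam="top"):
    im=vision.get_image(cam);p=vision.camera_params(cam)
    for n,v in(("a",ex*.055),("b",ey*.067),("c",-ex*.055),("d",-ey*.067)):
        u=v/np.linalg.norm(v);P=[c+v+u*k+[-.004,.001,.065] for k in(-.02,.008,.016,.024,.04)]
        q=cv2.projectPoints(np.array(P),p["rvec"],p["tvec"],p["intrinsics"],p["dist"])[0][:,0].round().astype(int)
        print(n,[tuple(map(int,im[y,x])) for x,y in q])
st=readout.get_state();d=st["position"]-c;T=tool(st)
print("lid xy",d@ex,d@ey,"yaw y",np.degrees(np.arctan2(T[1,1],T[0,1])))
E
python3 -c "from chk import *;chk()"
```

```text
clock: 21.35
position: [0.4329, 0.0259, 0.1039]
ee_rot: [-0.0, 0.997, -0.076, -0.001]
contact_force: [-0.6, 0.2, -0.0]
width: 0.0002
gripper_force: 0.0
lid xy -0.0861960120756152 -0.00034930009043548547 yaw y -98.72908880452837
a [(196, 229, 221), (106, 118, 125), (127, 141, 147), (122, 131, 135), (137, 157, 172)]
b [(196, 228, 220), (136, 156, 173), (136, 157, 172), (136, 156, 171), (136, 157, 172)]
c [(102, 123, 129), (60, 69, 73), (47, 54, 56), (36, 42, 47), (41, 47, 50)]
d [(197, 221, 213), (79, 91, 97), (137, 158, 174), (138, 158, 174), (138, 159, 173)]
```

Clip d no longer shows level beyond the plate, so it is folded. Now clip c.

```bash
python3 -m handwheel '[[[0,0,14],[0,0,0],1],[[0,0,14],[0,0,0],1],[[0,0,12],[0,0,0],1],[[2,0,10],[0,0,0],1],[[4,0,9],[0,0,0],1],[[4,0,11],[0,0,0],1],[[0,0,0],[0,0,0],1]]'; python3 -m handwheel '[[[1.5,0,0],[0,0,0],1],[[1.5,0,0],[0,0,0],1],[[0,0,0],[0,0,0],1]]'; python3 -m handwheel '[[[1,0,0],[0,0,0],1],[[1,0,0],[0,0,0],1],[[0,0,0],[0,0,0],1]]';python3 -c "import chk"
```

```text
clock: 22.28
position: [0.4419, 0.0244, 0.0333]
ee_rot: [-0.0, 0.997, -0.077, -0.002]
contact_force: [-2.1, 0.6, -1.2]
width: -0.0
gripper_force: 1.0
clock: 22.65
position: [0.4432, 0.0242, 0.0337]
ee_rot: [-0.0, 0.997, -0.077, -0.003]
contact_force: [-5.4, 0.5, -3.4]
width: 0.0
gripper_force: 2.7
clock: 23.02
position: [0.4445, 0.024, 0.0336]
ee_rot: [-0.0, 0.997, -0.077, -0.003]
contact_force: [-5.5, 1.3, -4.1]
width: 0.0001
gripper_force: 3.0
lid xy -0.07442945496601949 -0.0005333801787537723 yaw y -98.81706509550897
```

```bash
python3 -m handwheel '[[[1,0,0],[0,0,0],1],[[1,0,0],[0,0,0],1],[[0,0,0],[0,0,0],1]]'; python3 -m handwheel '[[[1,0,0],[0,0,0],1],[[1,0,0],[0,0,0],1],[[0,0,0],[0,0,0],1]]'; python3 -m handwheel '[[[0.7,0,0],[0,0,0],1],[[0.7,0,0],[0,0,0],1],[[0,0,0],[0,0,0],1]]';python3 -c "import chk"
```

```text
clock: 23.4
position: [0.4498, 0.0232, 0.0345]
ee_rot: [-0.0, 0.997, -0.077, -0.0]
contact_force: [-3.1, 1.0, -2.5]
width: -0.0
gripper_force: 1.8
clock: 23.78
position: [0.4498, 0.0233, 0.0345]
ee_rot: [-0.0, 0.997, -0.077, -0.002]
contact_force: [-8.1, 2.2, 1.5]
width: -0.0001
gripper_force: 3.8
clock: 24.15
position: [0.4498, 0.0232, 0.0345]
ee_rot: [-0.0, 0.997, -0.077, -0.003]
contact_force: [-9.7, 2.1, 4.9]
width: 0.0001
gripper_force: 5.1
lid xy -0.06911438624101807 -0.0005012052862436964 yaw y -98.82408721884856
```

```bash
python3 -m handwheel '[[[0.7,0,0],[0,0,0],1],[[0,0,0],[0,0,0],1]]'; python3 -m handwheel '[[[-20,0,0],[0,0,0],1],[[-8,0,-35],[0,0,0],1],[[0,0,-45],[0,0,0],1],[[60,0,0],[0,0,0],1],[[61,0,0],[0,0,0],1],[[60,0,0],[0,0,0],1],[[0,0,0],[0,0,0],1],[[0,0,0],[0,0,0],1]]';python3 -c "from chk import *;chk()"
```

```text
clock: 24.4
position: [0.4498, 0.0233, 0.0345]
ee_rot: [-0.0, 0.997, -0.077, -0.004]
contact_force: [-11.5, 1.9, 6.6]
width: -0.0004
gripper_force: 5.7
clock: 25.4
position: [0.606, -0.0011, 0.1147]
ee_rot: [-0.0, 0.997, -0.077, 0.001]
contact_force: [-0.6, 0.3, -0.8]
width: 0.0001
gripper_force: 0.0
lid xy 0.08895351983457965 -0.0011981839843722207 yaw y -98.83484612160893
a [(199, 230, 222), (107, 119, 126), (71, 78, 82), (75, 82, 87), (33, 41, 44)]
b [(202, 233, 225), (118, 156, 179), (106, 136, 154), (139, 159, 175), (137, 159, 175)]
c [(99, 119, 124), (81, 93, 100), (79, 92, 99), (78, 90, 100), (137, 158, 175)]
d [(187, 219, 212), (82, 92, 100), (81, 91, 100), (78, 90, 100), (141, 163, 178)]
```

```bash
python3 -m handwheel '[[[-3,-1,16],[0,0,0],1],[[0,0,16],[0,0,0],1],[[0,0,16],[0,0,0],1],[[-2,0,13],[0,0,0],1],[[-4,0,9],[0,0,0],1],[[-4,0,11],[0,0,0],1],[[0,0,0],[0,0,0],1]]'; python3 -m handwheel '[[[-1.5,0,0],[0,0,0],1],[[-1.5,0,0],[0,0,0],1],[[0,0,0],[0,0,0],1]]'; python3 -m handwheel '[[[-1,0,0],[0,0,0],1],[[-1,0,0],[0,0,0],1],[[0,0,0],[0,0,0],1]]';python3 -c "import chk"
```

```text
clock: 26.32
position: [0.5925, 0.0021, 0.0326]
ee_rot: [-0.0, 0.997, -0.077, 0.0]
contact_force: [3.4, -0.4, -1.6]
width: 0.0001
gripper_force: 1.2
clock: 26.7
position: [0.5916, 0.0022, 0.0339]
ee_rot: [0.0, 0.997, -0.077, 0.002]
contact_force: [4.5, -0.8, -3.2]
width: -0.0002
gripper_force: 2.8
clock: 27.08
position: [0.5904, 0.0024, 0.0342]
ee_rot: [0.0, 0.997, -0.077, 0.003]
contact_force: [6.2, -0.2, -3.2]
width: 0.0004
gripper_force: 2.9
lid xy 0.07307246865284683 -9.037754173157325e-05 yaw y -98.82889687655529
```

```bash
python3 -m handwheel '[[[-1,0,0],[0,0,0],1],[[-1,0,0],[0,0,0],1],[[0,0,0],[0,0,0],1]]'; python3 -m handwheel '[[[-1,0,0],[0,0,0],1],[[-0.7,0,0],[0,0,0],1],[[0,0,0],[0,0,0],1]]'; python3 -m handwheel '[[[-0.7,0,0],[0,0,0],1],[[-0.5,0,0],[0,0,0],1],[[0,0,0],[0,0,0],1]]';python3 -c "import chk"
```

```text
clock: 27.45
position: [0.5868, 0.0029, 0.034]
ee_rot: [0.0, 0.997, -0.077, 0.001]
contact_force: [3.2, -0.3, -0.9]
width: 0.0003
gripper_force: 1.2
clock: 27.82
position: [0.5859, 0.0031, 0.034]
ee_rot: [0.0, 0.997, -0.077, 0.002]
contact_force: [6.0, -1.3, -2.6]
width: 0.0001
gripper_force: 3.2
clock: 28.2
position: [0.5858, 0.003, 0.034]
ee_rot: [0.0, 0.997, -0.077, 0.003]
contact_force: [8.7, -1.3, -4.4]
width: -0.0002
gripper_force: 4.2
lid xy 0.06838525138472393 -0.00013377474635911814 yaw y -98.8253402132395
```

```bash
python3 -m handwheel '[[[-0.8,0,0],[0,0,0],1],[[-0.4,0,0],[0,0,0],1],[[0,0,0],[0,0,0],1]]'; python3 -m handwheel '[[[20,0,0],[0,0,0],1],[[5,0,-40],[0,0,0],1],[[0,0,-60],[0,0,0],1],[[-30,0,-50],[0,0,0],1],[[-58,0,0],[0,0,0],1],[[-30,0,0],[0,0,0],1],[[0,0,0],[0,0,0],1],[[0,0,0],[0,0,0],1]]'
python3 - <<'E'
from h import *
from chk import *
chk()
w=vision.get_image("wrist");t=vision.get_image("top");s=vision.get_image("scene")
r=lambda i,n:cv2.resize(i,n,interpolation=cv2.INTER_CUBIC)
cv2.imwrite("pics/fin.png",np.vstack([np.hstack([r(s[140:220,180:260],(300,300)),r(t[200:290,150:270],(400,300))]),np.hstack([r(w[:315],(533,300)),np.zeros((300,167,3),np.uint8)])]))
E
```

```text
clock: 28.58
position: [0.5857, 0.003, 0.034]
ee_rot: [0.0, 0.997, -0.077, 0.004]
contact_force: [9.9, -1.4, -5.5]
width: -0.0002
gripper_force: 5.1
clock: 29.58
position: [0.4897, 0.0181, 0.1836]
ee_rot: [-0.0, 0.997, -0.077, -0.0]
contact_force: [0.3, 0.4, 0.8]
width: -0.0
gripper_force: 0.0
lid xy -0.02891320634198139 0.0003348214915632942 yaw y -98.82355150072185
a [(104, 125, 132), (152, 176, 193), (142, 164, 180), (135, 155, 170), (135, 155, 171)]
b [(40, 49, 48), (70, 78, 59), (48, 59, 49), (71, 88, 96), (137, 179, 206)]
c [(40, 47, 49), (80, 93, 101), (81, 95, 104), (76, 89, 97), (75, 88, 95)]
d [(105, 126, 131), (78, 90, 98), (78, 89, 96), (78, 91, 97), (137, 158, 174)]
```

View pics/fin.png

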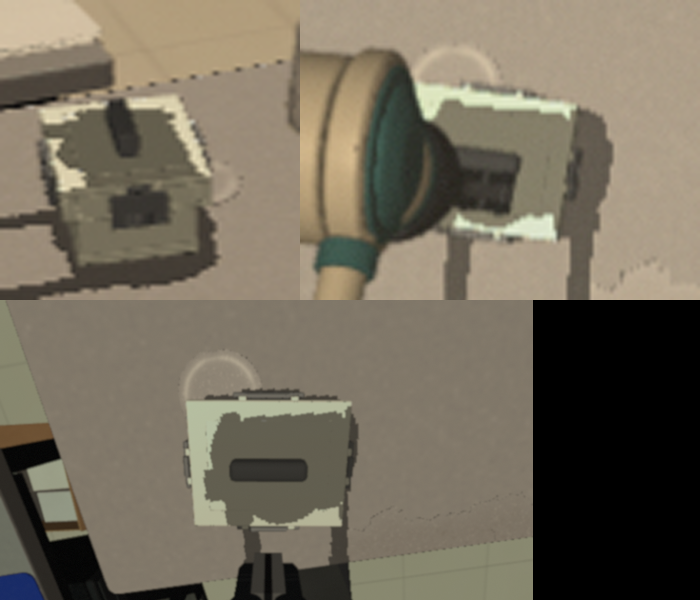

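All four flaps lie flat against the collar in every view, the lid is seated, and the arm is clear.

```bash
python3 -c "
from rig import manip;print(manip.sign_off())"
```

```text
the job is handed in; nothing more can be done
None
```

The lid is home on the box and all four clips folded down and held after 10–14 N pushes, under the 20 N limit; the gripper is clear, and I handed the job in at about 30 s, with no verdict returned.

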